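Feed a solar cell module through the flap of a light test box

ROBOT

A 7-joint arm with a two-finger parallel gripper is mounted at the origin on the work surface. World frame = base frame: x ahead of the robot, y to its left, z up, the work surface at z = 0. Lengths are in mm, angles in rad, forces in N, time in s.
With the tool pointing down it reaches from about 400 to 875 mm from the base axis. Payload 4.4 kg.
Tool frame: the origin (TCP) lies at the very end of the fingers, on their centre line; the grasp point (between the pads) lies 19 mm behind it (ctrl.grip_depth is the distance from the TCP to the grasp point, in mm); z points along the fingers, x is the direction in which the jaws open and shut, and the axes are right-handed (so a half turn about z gives the same grasp; the last joint's range is limited). The gripper opens to 85 mm and grips with 20 to 120 N. Pads are 22 mm wide; open, the fingers measure 114 mm over their backs; the gripper's body (76 mm by 85 mm) begins 54 mm behind the grasp point. The pads swing forward as they close: fully open they stand 13 mm farther back than shut.
Start: joints at [-1.28, 0.628, 0.038, 1.517, -0.027, 0.996, -0.02], TCP at [227.008, 609.086, 231.313] pointing down, gripper open.
Joint ranges: [-3.06, 3.06], [-0.37, 2.12], [-1.25, 1.32], [0.18, 2.47], [-1.1, 4.24], [0.23, 1.98], [-2.94, 2.94]. Speed limits (rad/s): [2.57, 2.57, 3.14, 3.14, 3.14, 3.14, 3.14].

INTERFACE

Orientations are given as [roll, pitch, yaw] about the fixed x, y, z axes, in that order (R = Rz(yaw) Ry(pitch) Rx(roll)).
In Python, from cell import ctrl gives the robot as it stands.
- The arm moves only by the shell command python3 -m creep 'ROWS'. ROWS is JSON, a list of rows, each an object with "hand": the opening, from 0 (shut) to 1 (fully open); "travel": the shift along the tool's x, y, z in cm, a list of three; "angular": the turn, a rotation vector about the tool's x, y, z in degrees, a list of three. In form: [{"hand": hand, "travel": [tx, ty, tz], "angular": [rx, ry, rz]}, ...]. A call has 1 to 20 rows; each row is the pose to reach, as a shift and turn from the pose measured when the call began, along the tool's axes at that moment; what a row does not reach only later rows make up. A row lasts 1/10 s, in which the tool goes at most 50 mm and 8.59 degrees, less where a joint would pass 70% of its speed; a pose out of reach is approached as far as the arm can. A call with a gripper value outside its range is refused whole. The fingers move at their own pace and stop on an object; the grip force is fixed at half the most. Time passes only in rows, so rows that repeat a pose let the fingers close. It gives the time, the measured TCP pose, the force and the opening at its end, in the units of the state.
- ctrl.read_state(): the state, without advancing time (a new reading comes with each control period).
- ctrl.get_image(name): name is "scene" or "top" or "wrist"; returns a dict with "frame" (420x560x3 uint8, red, green, blue), "fx", "fy", "cx", "cy" (pixels), "origin" and "orientation" of the camera in the world. Camera axes: x right, y down, z forward; pixel columns grow to the right and rows downward; lengths in mm; the calibration is good to about 2 mm. A picture is of the moment at which its call begins. There is no depth.
- ctrl.finish_job(): hands the job in, once; it reports no verdict.
Trained networks look in the newest picture that a camera, given by its name, has taken for a name from the list of things; names that differ only in an ending like _2 or _b are one class to them, and where a whole thing is asked for, a point or a joint stands for the part that bears it (a point fixed in the world has none). Each returns a list of dicts, best first, with "confidence" (0 to 1); they miss things now and then, are a little off and sometimes report something else, mostly with a low value. They report only what shows in the picture. A call takes as long as a camera call. They do not tell look-alikes from the thing itself.
- ctrl.regions_of(camera, thing): "region" (420x560 bool, what is visible of it).
- ctrl.spot_point(camera, thing): "at" ([x, y, z] in mm, in world coordinates, good to about 4 mm: a listed point, or the origin of a listed thing).
The state is a dict: "clock": time; "qpos": joint angles; "qd": joint speeds; "tau": joint torques, N m; "eef_pos": TCP position; "tool_rot": TCP orientation; "force": force on the tool from outside, world axes, zero at the start; "torque": the same for the moment, N m; "width": finger opening in mm.
Only numpy, scipy, OpenCV 4.12 (cv2) and the standard library are available. Lean on these libraries where they do the work, as an engineer would, in place of code of your own. Each camera call takes 0.05 s, during which the arm holds its last target. There are 200 camera calls.

TASK

With the fingertips, push the solar cell module along the loading deck of the light test box so that it swings the yellow hanging flap inwards and slides down fully inside the box, then draw the fingers back out so that the flap falls fully shut behind it. Only push the module: do not pick it up or push it off the deck, and leave the battery holder, bulb block and panel meter where they stand.

Things in the scene. Friction and masses are not known exactly. Their poses are not given: they have to be found in the camera images.
- testbox: Light test box fixed to the table, grey, clear roof (top 159 mm above the table). Origin on the table under the closed flap, midway across; x points from the loading deck into the box, z up. Deck: flat, 85 mm above the table, from x = -150 mm to 0, 116 mm clear between side rails 10 mm high and 6 mm thick.
- doorway (a point): Point on the deck's surface under the closed flap, midway across the doorway. Doorway 116 mm wide; lintel bar 12 mm deep in x (6 mm to each side of the flap), its underside 65 mm above the deck. Fingers that follow the module come up close to or a little way under the lintel: best tilted 15 to 40 degrees, tips leading into the box.
- sill_edge (a point): Middle of the inner edge of the polished steel sill, level with the deck, 24 mm beyond the flap. From here a polished slide falls at 29 degrees to the end wall 154 mm beyond the flap. Once the module's middle is past this edge (its rear end then some 11 mm short of the flap) it tips and slides down by itself.
- flap (a joint): Yellow flap, a plate 110 mm wide, 56 mm tall, 4 mm thick, hinged along its top edge 60 mm above the deck, 50 g. 0 = hanging shut (upright); grows to 1.45 rad as it swings inwards, away from the deck. No spring: it falls shut by its weight; a fraction of a newton opens it.
- flap_edge (a point): Middle of the flap's free lower edge, 3 mm above the deck when shut.
- module: Solar cell module, a loose smooth blue block with a dark gridded cell on top: 70 mm along its x, 64 mm along its y, 28 mm tall, about 0.12 kg. It lies on the deck with its x within about 13 degrees of the box's x. Origin at the centre of its underside, z up. Pushed by two fingertips spread along its 64 mm rear end it squares itself to them.
- battery_holder: Bystander standing on the table beside the box: black battery holder with two cells, 66 x 36 x 27 mm; origin at the centre of its underside.
- bulb_block: Bystander standing on the table beside the box: white block 50 x 50 mm with a small bulb, 52 mm tall; origin at the centre of its underside.
- panel_meter: Bystander standing on the table beside the box: black dial meter, 45 x 80 x 82 mm tall; origin at the centre of its underside.
Things that resemble listed ones, but are neither listed nor needed, are in the scene too. Of the things that look like the module, the middle-sized one is meant.

How it is judged (in metres and radians):
On the way:
1. the fingers push the module, still level on the deck, so that its front end swings the flap open by more than 0.3 rad (value of joint flap above 0.3 rad and contact force between the fingers and module above 0.05 N and x of module in the frame of testbox above -0.045 m and z of module in the frame of testbox above 0.078 m), for 0.05 s.
At the end, for the whole second after the job is handed in: The module rests (under 20 mm/s) on the slide inside the box: its underside centre 70 to 150 mm beyond the flap, at least 20 mm below deck height; the flap hangs shut (below 0.06 rad) (x of module in the frame of testbox between 0.07 and 0.15 m and z of module in the frame of testbox below 0.065 m and y of module in the frame of testbox between -0.058 and 0.058 m and value of joint flap below 0.06 rad and linear speed of module below 0.02 m/s); the robot touches nothing.
It fails at once if the module is lifted more than 8 mm off the deck (z of module in the frame of testbox above 0.093 m).
It fails at once if the module is pushed off the deck outside the box (x of module in the frame of testbox below 0 m and z of module in the frame of testbox below 0.05 m).
It fails at once if the battery holder is shifted by more than 20 mm (distance of battery_holder from where it was at the start of the episode above 0.02 m).
It fails at once if the bulb block is shifted by more than 20 mm (distance of bulb_block from where it was at the start of the episode above 0.02 m).
It fails at once if the panel meter is shifted by more than 20 mm (distance of panel_meter from where it was at the start of the episode above 0.02 m).
It also fails if it takes over 32 s, if anything falls off the work surface, if the arm or the gripper's body presses on something with over 40 N, if the wrist force passes 120 N, or if a joint passes its speed limit or range.

## Working session

There is one attempt and no reset: what is moved stays moved. The work goes in short steps, Python scripts to look and compute and a shell command to move; the robot and the scene stay as the last step left them, time stands still between calls to the robot, and variables do not carry over. Pictures are saved under pics/ and viewed, about 8 in all and at most 12, crops included, and the job is handed in when it is done.

```bash
mkdir -p pics; ls; python3 - <<'E'
from cell import ctrl
import cv2,numpy as np
s=ctrl.read_state(); print(s['clock'],s['eef_pos'],s['tool_rot'],s['width'])
for c in ["scene","top"]:
    im=ctrl.get_image(c); cv2.imwrite(f"pics/{c}1.png",im['frame'][:,:,::-1])
    print(c,im['fx'],im['cx'],im['cy'],im['origin'],im['orientation'])
    for t in ["testbox","doorway","sill_edge","flap_edge","module","battery_holder","bulb_block","panel_meter"]:
        print(c,t,[(np.round(d['at']).tolist(),round(d['confidence'],2)) for d in ctrl.spot_point(c,t)])
E
```

```text
pics
0.0 [226.79758872 608.48575228 230.3921323 ] [3.14156291e+00 1.89635355e-03 1.21397826e+00] 85.34975701771752
scene 426.0113727901279 280.87621750322893 210.9326255630044 [1117.17195791  439.24135099  769.33206382] [-2.33759795  0.00641376  2.14423685]
scene testbox [([559.0, -306.0, 0.0], 0.72), ([619.0, -122.0, -4.0], 0.64)]
scene doorway []
scene sill_edge []
scene flap_edge []
scene module [([403.0, 22.0, 2.0], 0.88), ([372.0, -121.0, -0.0], 0.68)]
scene battery_holder [([578.0, 36.0, 2.0], 0.77)]
scene bulb_block [([716.0, 52.0, -2.0], 0.97)]
scene panel_meter []
top 399.356735155754 285.38876591042066 213.49899816279176 [469.2091078   51.72251017 903.95121152] [-3.03237348e+00  1.85362641e-03 -1.58790708e+00]
top testbox [([619.0, -124.0, 2.0], 0.91), ([556.0, -304.0, -2.0], 0.27)]
top doorway [([621.0, -125.0, 85.0], 0.81)]
top sill_edge [([642.0, -121.0, 87.0], 0.91)]
top flap_edge [([616.0, -124.0, 87.0], 0.73)]
top module [([401.0, 19.0, -6.0], 0.85), ([544.0, -110.0, 84.0], 0.69), ([369.0, -122.0, 1.0], 0.58)]
top battery_holder [([583.0, 37.0, 5.0], 0.94)]
top bulb_block [([710.0, 53.0, -1.0], 0.91)]
top panel_meter [([558.0, -305.0, -3.0], 0.88), ([619.0, -125.0, 83.0], 0.19)]
```

View pics/scene1.png

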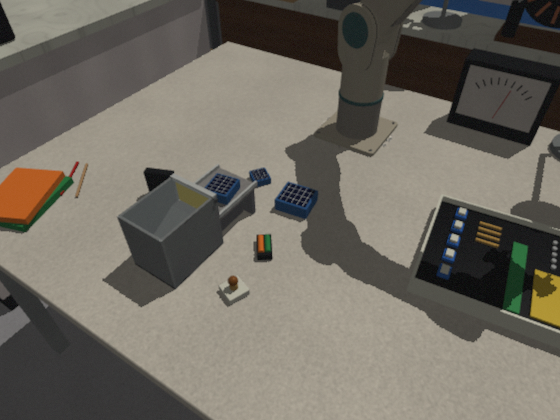

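View pics/top1.png

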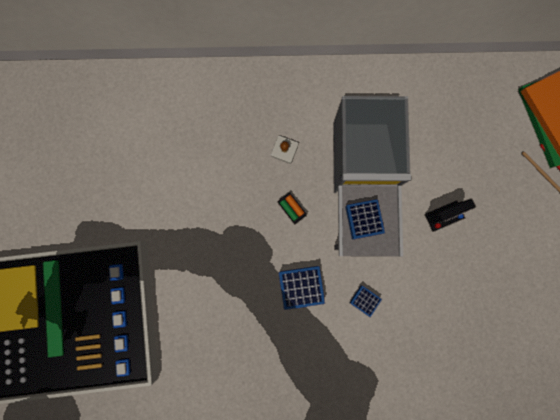

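Scene view: the middle-sized module is on the deck at pixel (222,186). The larger look-alike (296,199) and smaller one (260,177) lie on the table. Top view: module at (365,218), flap at (370,181), battery holder (292,207), bulb block (285,149), meter (450,215). The spotted positions agree with this. Next I'll measure the yaws.

```bash
cat > h.py <<'E'
from cell import ctrl
import numpy as np,cv2
from scipy.spatial.transform import Rotation as R
def ray(im,uv,z):
    uv=np.atleast_2d(uv).astype(float)
    d=np.c_[(uv[:,0]-im['cx'])/im['fx'],(uv[:,1]-im['cy'])/im['fy'],np.ones(len(uv))]@R.from_euler('xyz',im['orientation']).as_matrix().T
    o=np.array(im['origin']); return o+d*((z-o[2])/d[:,2])[:,None]
def plan(tcp,yaw_box,tilt,s=None):
    """travel(cm)/angular(deg) from present pose to TCP (mm), jaws across the box, tips leading by tilt deg"""
    s=s or ctrl.read_state(); R0=R.from_euler('xyz',s['tool_rot'])
    R1=R.from_euler('xyz',[np.pi,0,np.pi/2+yaw_box])*R.from_euler('x',-tilt,degrees=True)
    return np.round(R0.inv().apply(np.array(tcp)-s['eef_pos'])/10,2),np.round((R0.inv()*R1).as_rotvec(degrees=True),1)
E
python3 - <<'E'
from h import *
im=ctrl.get_image("top")
reg=[r for r in ctrl.regions_of("top","module")]
for r in reg:
    m=r['region'].astype(np.uint8); v,u=np.nonzero(m)
    P=ray(im,np.c_[u,v],113)[:,:2].astype(np.float32)
    q=cv2.minAreaRect(P); print('module',r['confidence'],u.mean(),v.mean(),q)
for r in ctrl.regions_of("top","testbox"):
    v,u=np.nonzero(r['region']); print('box',r['confidence'],u.min(),u.max(),v.min(),v.max())
print(ray(im,[[343,95],[407,97],[409,178],[342,178]],159).round())
print('deck z95',ray(im,[[340,255],[400,255]],90).round())
print(*[(np.round(d['at']),d['confidence']) for d in ctrl.spot_point("top","doorway")+ctrl.spot_point("top","sill_edge")])
f=im['frame'][70:270,320:430,::-1]; cv2.imwrite('pics/crop.png',cv2.resize(f,None,fx=3,fy=3,interpolation=cv2.INTER_CUBIC)[:, :])
E
```

```text
module 0.88 365.1982456140351 300.7421052631579 ((382.42352294921875, -100.74195098876953), (50.01886749267578, 43.05929183959961), 55.31766128540039)
module 0.72 301.33941605839414 287.3734793187348 ((410.13360595703125, 23.256990432739258), (76.64840698242188, 82.90220642089844), 7.3723883628845215)
module 0.69 364.5374894692502 218.78011794439763 ((542.951171875, -105.47054290771484), (70.8524398803711, 68.023193359375), 9.344576835632324)
module 0.18 371.4344157755322 168.04316687923085 ((633.5723876953125, -122.43558502197266), (159.8140411376953, 330.3406066894531), 89.40367889404297)
box 0.94 333 410 96 256
[[ 780.  -64.  159.]
 [ 774. -188.  159.]
 [ 614. -184.  159.]
 [ 617.  -57.  159.]]
deck z95 [[ 472.  -58.   90.]
 [ 470. -179.   90.]]
(array([ 620., -124.,   85.]), 0.91) (array([ 641., -123.,   85.]), 0.61)
```

View pics/crop.png

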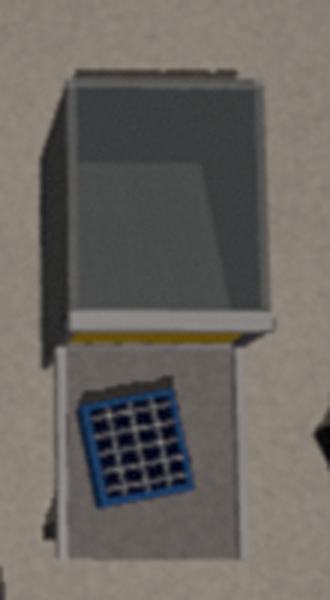

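Crop: module rear edge runs (100,506)–(192,488). The module is yawed about +9° and sits near the left rail, about 15 mm left of the centreline. Box yaw is about -1.8° and the doorway is at (620,-124,85). The numbers agree with the given sizes.

```bash
python3 - <<'E'
from h import *
print(plan([483,-109,150],-0.031,28))
E
```

```text
(array([-58.34,  49.07,   8.13]), array([-27.8,   4.6, -18.3]))
```

```bash
python3 -m creep '[{"hand":0.5,"travel":[-15,12,0],"angular":[0,0,0]},{"hand":0.5,"travel":[-15,12,0],"angular":[0,0,0]},{"hand":0.5,"travel":[-15,12,0],"angular":[0,0,0]},{"hand":0.5,"travel":[-15,12,0],"angular":[0,0,0]},{"hand":0.5,"travel":[-58.3,49,2],"angular":[-28,4.6,-18]},{"hand":0.5,"travel":[-58.3,49,2],"angular":[-28,4.6,-18]},{"hand":0.5,"travel":[-58.3,49,2],"angular":[-28,4.6,-18]},{"hand":0.5,"travel":[-58.3,49,2],"angular":[-28,4.6,-18]},{"hand":0.5,"travel":[-58.3,49,2],"angular":[-28,4.6,-18]},{"hand":0.5,"travel":[-58.3,49,2],"angular":[-28,4.6,-18]},{"hand":0.5,"travel":[-58.3,49,2],"angular":[-28,4.6,-18]},{"hand":0.5,"travel":[-58.3,49,2],"angular":[-28,4.6,-18]},{"hand":0.5,"travel":[-58.3,49,2],"angular":[-28,4.6,-18]},{"hand":0.5,"travel":[-58.3,49,2],"angular":[-28,4.6,-18]},{"hand":0.5,"travel":[-58.3,49,2],"angular":[-28,4.6,-18]},{"hand":0.5,"travel":[-58.3,49,2],"angular":[-28,4.6,-18]},{"hand":0.5,"travel":[-58.3,49,2],"angular":[-28,4.6,-18]},{"hand":0.5,"travel":[-58.3,49,2],"angular":[-28,4.6,-18]},{"hand":0.5,"travel":[-58.3,49,2],"angular":[-28,4.6,-18]},{"hand":0.5,"travel":[-58.3,49,2],"angular":[-28,4.6,-18]}]'
python3 - <<'E'
from h import *
print(ctrl.read_state()['qpos'].round(2) if hasattr(ctrl.read_state()['qpos'],'round') else ctrl.read_state()['qpos']); print(plan([483,-109,140],-0.031,28))
E
```

```text
clock: 3.15
eef_pos: [449.8, 23.9, 194.1]
tool_rot: [2.698, 0.024, 1.548]
force: [-0.7, 0.3, -0.7]
width: 42.8
[ 0.59  0.49 -1.1   2.47  1.61  0.62 -0.29]
(array([-13.08,   0.81,   6.73]), array([-2.6,  1. ,  1. ]))
```

```bash
python3 -m creep '[{"hand":0.5,"travel":[-13.1,0.8,6.7],"angular":[-2.6,1,1]},{"hand":0.5,"travel":[-13.1,0.8,6.7],"angular":[-2.6,1,1]},{"hand":0.5,"travel":[-13.1,0.8,6.7],"angular":[-2.6,1,1]},{"hand":0.5,"travel":[-13.1,0.8,6.7],"angular":[-2.6,1,1]},{"hand":0.5,"travel":[-13.1,0.8,6.7],"angular":[-2.6,1,1]},{"hand":0.5,"travel":[-13.1,0.8,6.7],"angular":[-2.6,1,1]}]'
python3 - <<'E'
from h import *
print(np.round(ctrl.read_state()['qpos'],2)); print(plan([483,-109,95],-0.031,28))
im=ctrl.get_image("top"); cv2.imwrite("pics/top2.png",im['frame'][:,:,::-1])
E
```

```text
clock: 3.75
eef_pos: [483.2, -108.0, 140.9]
tool_rot: [2.651, 0.0, 1.542]
force: [0.1, 0.6, -0.3]
width: 42.7
[ 0.99  0.79 -1.2   2.45  1.93  0.72 -0.15]
(array([-0.1 , -2.18,  4.04]), array([ 0.1, -0. ,  0.1]))
```

View pics/top2.png

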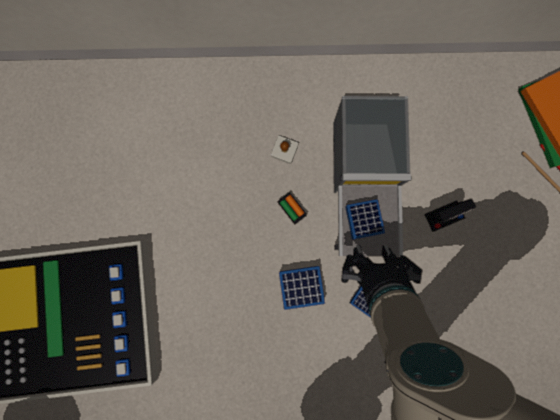

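Top view: the gripper sits behind the module (365,218) at about (380,265), lined up across the deck. The bystanders have not moved. Descending.

```bash
python3 -m creep '[{"hand":0.5,"travel":[-0.1,-2.2,4.0],"angular":[0,0,0]},{"hand":0.5,"travel":[-0.1,-2.2,4.0],"angular":[0,0,0]},{"hand":0.5,"travel":[-0.1,-2.2,4.0],"angular":[0,0,0]}]'
python3 - <<'E'
from h import *
print(np.round(ctrl.read_state()['qpos'],2)); 
im=ctrl.get_image("scene"); cv2.imwrite("pics/s3.png",cv2.resize(im['frame'][130:300,110:330,::-1],None,fx=3,fy=3,interpolation=cv2.INTER_CUBIC))
for d in [-110,-75,-20]:
  p=np.array([620,-124,95])+R.from_euler('z',-0.031).apply([d,11,0]);print(d,p.round(),plan(p,-0.031,28))
E
```

```text
clock: 4.1
eef_pos: [486.7, -106.8, 95.8]
tool_rot: [2.657, -0.006, 1.548]
force: [0.4, 2.5, 1.6]
width: 43.0
[ 0.98  0.98 -1.25  2.47  2.01  0.91 -0.16]
-110 [ 510. -110.   95.] (array([-0.09,  1.9 ,  1.35]), array([-0. , -0.2,  0.4]))
-75 [ 545. -111.   95.] (array([-0.12,  4.99,  3.  ]), array([-0. , -0.2,  0.4]))
-20 [ 600. -112.   95.] (array([-0.16,  9.85,  5.58]), array([-0. , -0.2,  0.4]))
```

View pics/s3.png

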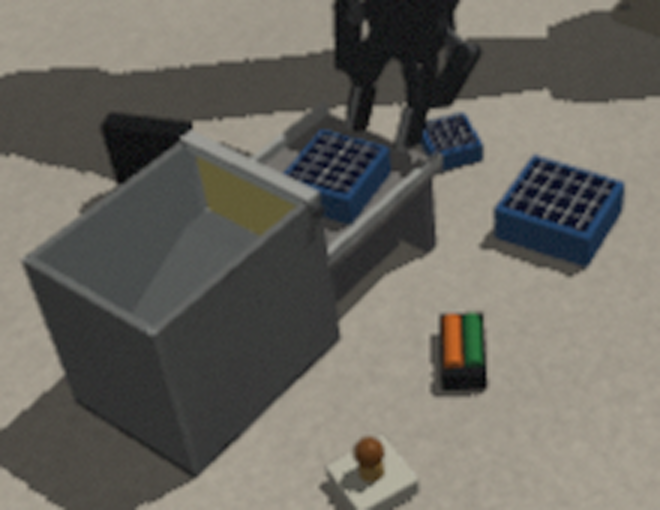

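Crop: both fingertips are between the rails behind the module, at (360,125) and (408,145). The clear roof lets me see the flap hanging shut. Starting the push slowly.

```bash
python3 -m creep '[{"hand":0.5,"travel":[-0.1,0.45,0.3],"angular":[0,0,0]},{"hand":0.5,"travel":[-0.2,0.9,0.5],"angular":[0,0,0]},{"hand":0.5,"travel":[-0.3,1.35,0.8],"angular":[0,0,0]},{"hand":0.5,"travel":[-0.3,1.8,1.05],"angular":[0,0,0]},{"hand":0.5,"travel":[-0.3,2.2,1.3],"angular":[0,0,0]},{"hand":0.5,"travel":[-0.3,2.6,1.5],"angular":[0,0,0]},{"hand":0.5,"travel":[-0.3,3.0,1.75],"angular":[0,0,0]},{"hand":0.5,"travel":[-0.3,3.4,1.95],"angular":[0,0,0]},{"hand":0.5,"travel":[-0.3,3.8,2.2],"angular":[0,0,0]},{"hand":0.5,"travel":[-0.3,4.2,2.4],"angular":[0,0,0]},{"hand":0.5,"travel":[-0.3,4.6,2.65],"angular":[0,0,0]},{"hand":0.5,"travel":[-0.3,5.0,2.9],"angular":[0,0,0]},{"hand":0.5,"travel":[-0.3,5.0,2.9],"angular":[0,0,0]}]'
python3 - <<'E'
from h import *
print(np.round(ctrl.read_state()['qpos'],2)); 
im=ctrl.get_image("top"); cv2.imwrite("pics/t4.png",cv2.resize(im['frame'][90:270,310:450,::-1],None,fx=3,fy=3,interpolation=cv2.INTER_CUBIC))
print([(np.round(d['at']).tolist(),round(d['confidence'],2)) for d in ctrl.spot_point("top","module")])
for d in [-50,-20,-10]:
  p=np.array([620,-124,95])+R.from_euler('z',-0.031).apply([d,8,0]);print(d,p.round(),plan(p,-0.031,28))
E
```

```text
clock: 5.45
eef_pos: [545.9, -112.6, 96.0]
tool_rot: [2.652, -0.001, 1.547]
force: [-0.2, -0.4, -0.0]
width: 42.7
[ 0.94  0.99 -1.2   2.32  1.94  0.85 -0.04]
[([590.0, -111.0, 84.0], 0.68), ([404.0, 18.0, -6.0], 0.67)]
-50 [ 570. -114.   95.] (array([-0.14,  2.19,  1.26]), array([-0. , -0.2,  0.4]))
-20 [ 600. -115.   95.] (array([-0.16,  4.83,  2.67]), array([-0. , -0.2,  0.4]))
-10 [ 610. -116.   95.] (array([-0.17,  5.72,  3.14]), array([-0. , -0.2,  0.4]))
```

View pics/t4.png

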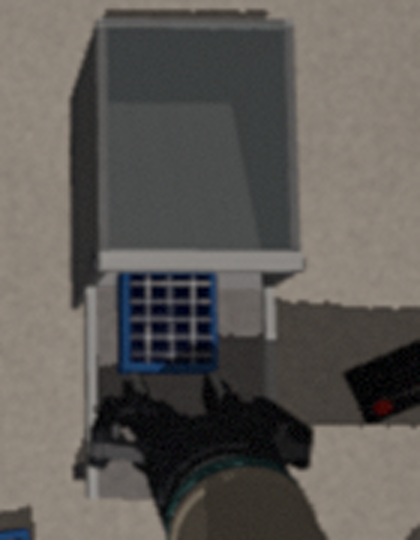

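Crop: the module (170,320) is squared to the fingers with its front at the flap. There is 20 mm or more of clearance to both doorway sides. Pushing on through the flap at a steady rate.

```bash
python3 -m creep '[{"hand":0.5,"travel":[0,0.3,0.15],"angular":[0,0,0]},{"hand":0.5,"travel":[0,0.6,0.35],"angular":[0,0,0]},{"hand":0.5,"travel":[0,0.9,0.5],"angular":[0,0,0]},{"hand":0.5,"travel":[-0.05,1.2,0.7],"angular":[0,0,0]},{"hand":0.5,"travel":[-0.05,1.5,0.85],"angular":[0,0,0]},{"hand":0.5,"travel":[-0.1,1.8,1.0],"angular":[0,0,0]},{"hand":0.5,"travel":[-0.1,2.1,1.2],"angular":[0,0,0]},{"hand":0.5,"travel":[-0.1,2.4,1.35],"angular":[0,0,0]},{"hand":0.5,"travel":[-0.1,2.7,1.5],"angular":[0,0,0]},{"hand":0.5,"travel":[-0.1,3.0,1.7],"angular":[0,0,0]},{"hand":0.5,"travel":[-0.1,3.3,1.85],"angular":[0,0,0]},{"hand":0.5,"travel":[-0.1,3.6,2.0],"angular":[0,0,0]},{"hand":0.5,"travel":[-0.1,3.9,2.2],"angular":[0,0,0]},{"hand":0.5,"travel":[-0.15,4.2,2.35],"angular":[0,0,0]},{"hand":0.5,"travel":[-0.15,4.5,2.5],"angular":[0,0,0]},{"hand":0.5,"travel":[-0.15,4.8,2.65],"angular":[0,0,0]},{"hand":0.5,"travel":[-0.15,5.1,2.8],"angular":[0,0,0]},{"hand":0.5,"travel":[-0.15,5.4,2.95],"angular":[0,0,0]},{"hand":0.5,"travel":[-0.15,5.7,3.1],"angular":[0,0,0]},{"hand":0.5,"travel":[-0.15,5.9,3.25],"angular":[0,0,0]}]'
python3 - <<'E'
from h import *
im=ctrl.get_image("top"); f=im['frame'][80:270,310:430,::-1]
im=ctrl.get_image("scene"); g=im['frame'][130:300,110:330,::-1]
a=cv2.resize(f,(300,475)); b=cv2.resize(g,(490,379)); b=cv2.copyMakeBorder(b,0,96,0,0,cv2.BORDER_CONSTANT)
cv2.imwrite("pics/t5.png",np.hstack([a,b]))
for c in ("top","scene"): print([(np.round(d['at']).tolist(),round(d['confidence'],2)) for d in ctrl.spot_point(c,"module")])
E
```

```text
clock: 7.55
eef_pos: [612.8, -115.5, 95.0]
tool_rot: [2.653, -0.001, 1.548]
force: [0.5, 0.9, -0.1]
width: 42.9
[([404.0, 18.0, -5.0], 0.93), ([370.0, -119.0, 0.0], 0.88)]
[([370.0, -122.0, 2.0], 0.53)]
```

View pics/t5.png

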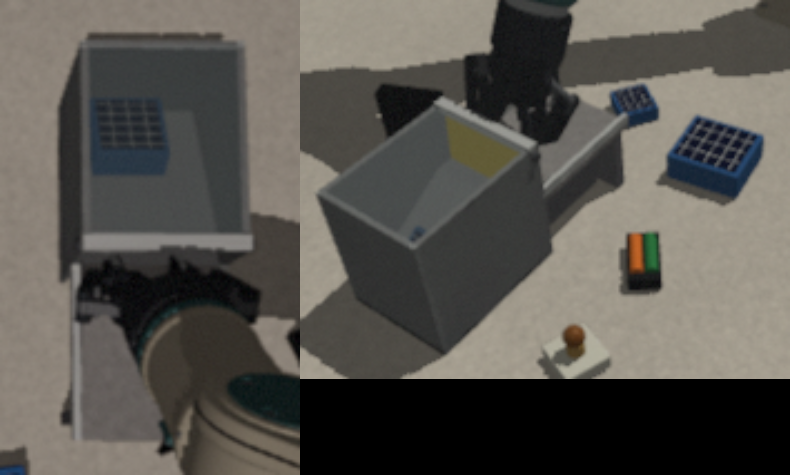

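The module now lies on the slide at the end wall (130,135 in the left half). Drawing the fingers back out.

```bash
python3 -m creep '[{"hand":0.5,"travel":[0.05,-1.0,-0.55],"angular":[0,0,0]},{"hand":0.5,"travel":[0.1,-2.0,-1.1],"angular":[0,0,0]},{"hand":0.5,"travel":[0.1,-3.5,-1.9],"angular":[0,0,0]},{"hand":0.5,"travel":[0.15,-5,-2.7],"angular":[0,0,0]},{"hand":0.5,"travel":[0.15,-6.2,-3.3],"angular":[0,0,0]},{"hand":0.5,"travel":[0.15,-4.8,-5.95],"angular":[0,0,0]},{"hand":0.5,"travel":[0.15,-3.8,-8.0],"angular":[0,0,0]},{"hand":0.5,"travel":[0.15,-3.8,-8.0],"angular":[0,0,0]},{"hand":0.5,"travel":[0.15,-3.8,-8.0],"angular":[0,0,0]},{"hand":0.5,"travel":[0.15,-3.8,-8.0],"angular":[0,0,0]},{"hand":0.5,"travel":[0.15,-3.8,-8.0],"angular":[0,0,0]},{"hand":0.5,"travel":[0.15,-3.8,-8.0],"angular":[0,0,0]},{"hand":0.5,"travel":[0.15,-3.8,-8.0],"angular":[0,0,0]},{"hand":0.5,"travel":[0.15,-3.8,-8.0],"angular":[0,0,0]}]'
python3 - <<'E'
from h import *
im=ctrl.get_image("top"); f=im['frame'][80:270,310:430,::-1]
for r in ctrl.regions_of("top","module"):
    v,u=np.nonzero(r['region']); print(r['confidence'],u.mean(),v.mean())
print(ray(im,[[310+128*.4,80+125*.4]],65), [(np.round(d['at']),d['confidence']) for d in ctrl.spot_point("top","flap_edge")])
im=ctrl.get_image("scene"); g=im['frame'][130:300,110:330,::-1]
a=cv2.resize(f,(300,475)); b=cv2.resize(g,(490,379)); b=cv2.copyMakeBorder(b,0,96,0,0,cv2.BORDER_CONSTANT)
cv2.imwrite("pics/t6.png",np.hstack([a,b]))
for t in ["flap_edge","battery_holder","bulb_block"]: print(t,[(np.round(d['at']),d['confidence']) for d in ctrl.spot_point("scene",t)])
print([(np.round(d['at']),d['confidence']) for d in ctrl.spot_point("top","panel_meter")])
E
```

```text
clock: 9.15
eef_pos: [541.2, -112.2, 147.3]
tool_rot: [2.654, -0.001, 1.548]
force: [0.3, -0.3, 0.2]
width: 42.6
0.58 301.5063829787234 287.35136778115503
0.58 365.3502935420744 301.11937377690805
[[ 739.97387504 -115.29583869   65.        ]] [(array([ 619., -118.,   90.]), 0.67)]
flap_edge []
battery_holder [(array([580.,  38.,  -0.]), 0.94)]
bulb_block [(array([716.,  50.,  -1.]), 0.9)]
[(array([ 556., -306.,   -2.]), 0.8)]
```

View pics/t6.png

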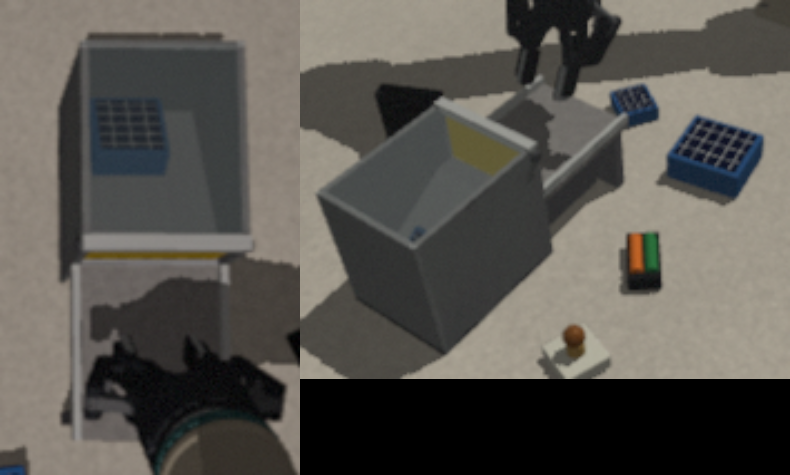

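```bash
python3 -c "
from cell import ctrl
print(ctrl.finish_job())"
```

```text
the job is handed in; nothing more can be done
None
```

I pushed the module along the deck with two spread, tilted fingertips. It squared up, swung the flap open and slid down inside the box. I then drew the fingers out and lifted them clear, and handed the job in at about 10 s of the 32 s allowed.

**Module:** In the last pictures it lies still at the end wall, roughly 120 mm beyond the flap. I read that off by hand, because the network no longer found the module behind the clear roof.

**Flap:** It looks as it did at the start, yellow below the lintel. The network put its lower edge at (619, -118, 90) mm, against (616, -124, 87) mm at the start; both fit it hanging shut. The scene camera did not detect the flap edge, so that is from the top camera only.

**Bystanders:** The battery holder, bulb block and panel meter are all within 2–3 mm of their first readings.

**Contact:** The wrist force reads about zero and the gripper hangs free above the deck.

**Not measured:** I did not read the flap angle or the finger contact force during the push. That the first requirement was met follows from the slow, steady push and from the module ending up inside.

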